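Fill the cell cartridge and unclip it from its loading cradle

ROBOT

A 6-joint arm with a two-finger parallel gripper is mounted at the origin on the work surface. World frame = base frame: x ahead of the robot, y to its left, z up, the work surface at z = 0. Lengths are in m, angles in rad, forces in N, time in s.
With the tool pointing down it reaches from about 0.25 to 0.725 m from the base axis. Payload 4 kg.
Tool frame: the origin (TCP) lies between the finger pads; the fingertips stand 8 mm ahead of it and the grasp point (between the pads) lies 11 mm behind it; z points along the fingers, y is the line along which they close (so a half turn about z gives the same grasp; the last joint's range is limited). The gripper opens to 85 mm and grips with 20 to 120 N. Pads are 22 mm wide; open, the fingers measure 114 mm over their backs; the gripper's body (76 mm by 85 mm) begins 54 mm behind the grasp point. The pads swing forward as they close: fully open they stand 13 mm farther back than shut.
Start: joints at [1.173, 0.241, 0.005, 1.335, 0, 1.571], TCP at [0.194, 0.461, 0.239] pointing down, gripper open.
Joint ranges: [-2.72, 2.72], [-1.05, 1.87], [-1.09, 1.28], [-1.99, 2.15], [-1.42, 1.44], [-3.14, 3.14]. Speed limits (rad/s): [2.79, 2.79, 3.14, 3.14, 3.14, 3.14].

INTERFACE

Orientations are given as a unit quaternion [x, y, z, w].
In Python, from workcell import status, viewer, bot gives the robot as it stands.
- The arm moves only by the tool servo_tool, never from a script. Its argument "commands" is a list of rows, each a list of 5 numbers: the finger opening in mm, from 0 to 85.4, then the shift along the tool's x, y, z in mm, then the turn about the tool's z in rad. A call has 1 to 20 rows; each row shifts and turns the commanded pose from where the row before left it, along the tool's axes as they then stand; what a row does not reach is not made up. A row lasts 1/8 s, in which the tool goes at most 62.5 mm and 10.7 degrees, less where a joint would pass 70% of its speed; a pose out of reach is approached as far as the arm can. A call is refused whole if a number of a shift passes 62.5 or a number of a turn 0.188, either way. A call with a gripper value outside its range is refused whole. The fingers move at their own pace and stop on an object; the grip force is fixed at half the most. Time passes only in rows, so rows that do not move let the fingers close. It gives the time, the measured TCP pose, the force, the opening and the grip force at its end, in the units of the state.
- status.get_obs(): the state, without advancing time (a new reading comes with each control period).
- viewer.camera(name): name is "scene" or "top" or "wrist"; returns (picture, depth): 420x560x3 uint8, red, green, blue; 420x560 float32, m along the optical axis (not along the pixel's ray), 0 where there is no reading.
- viewer.get_calibration(name): a dict with "camera_matrix" (3x3 intrinsics, pixels), "distortion" ([k1, k2, p1, p2, k3] as OpenCV has them; the pictures are not rectified), "R" (3x3) and "t" (3): a world point X has camera coordinates R X + t; the wrist camera has in their place "T_tool_cam" (4x4, takes a point from camera to tool coordinates, whose origin is the TCP and whose axes are the flange's). Camera axes: x right, y down, z forward; pixel columns grow to the right and rows downward; lengths in m; the calibration is good to about 2 mm. A picture is of the moment at which its call begins: read the wrist's pose just before it. get_calibration takes no time and is no camera call.
- bot.job_done(): hands the job in; it is judged then, once.
Trained networks look in the newest picture that a camera, given by its name, has taken for a name from the list of things; names that differ only in an ending like _2 or _b are one class to them, and where a whole thing is asked for, a point or a joint stands for the part that bears it (a point fixed in the world has none). Each returns a list of dicts, best first, with "p" (0 to 1); they miss things now and then, are a little off and sometimes report something else, mostly with a low value. They report only what shows in the picture. A call takes as long as a camera call. They do not tell look-alikes from the thing itself.
- viewer.masks_of(camera, label): "mask" (420x560 bool, what is visible of it) and "pixel" ([row, column] in pixels, amid what is visible of it).
- viewer.spot_point(camera, label): "pixel" ([row, column] in pixels: a listed point, or the origin of a listed thing).
The state is a dict: "clock": time; "joint_pos": joint angles; "joint_vel": joint speeds; "tau": joint torques, N m; "eef_pos": TCP position; "tool_rot": TCP orientation; "ft_force": force on the tool from outside, world axes, zero at the start; "ft_torque": the same for the moment, N m; "grip_width": finger opening in m; "grasp_force": force on a finger pad.
Only numpy, scipy, OpenCV 4.12 (cv2) and the standard library are available. Lean on these libraries where they do the work, as an engineer would, in place of code of your own. Each camera call takes 0.05 s, during which the arm holds its last target. There are 200 camera calls.

TASK

Finish loading the battery-cell cartridge that is clipped in its cradle: take the two big cells (18 mm thick, 65 mm tall) out of the white stand and put one, button end up, into each of the two empty end bores, lowering each into the bore before letting go so that it slides fully home. Then squeeze the cartridge's two side catches fully in from opposite sides, lift the cartridge with all four cells straight out of the cradle, and finish while still holding it by the squeezed catches, level and still, well clear (10 cm or so) above the cradle. Leave the smaller cells in the stand and do not disturb anything else on the bench.

Things in the scene. Friction and masses are not known exactly. Their poses are not given: they have to be found in the camera images.
- cell_1_mid (a point): big battery cell standing upright in a hole of the white stand: grey cylinder 18 mm in diameter, 65 mm tall, steel button on top, 46 g. Point: its centre, half-way up (32.5 mm above its foot); z up along the cell
- cell_2_mid (a point): the second big cell in the stand, the same as the first
- small_1_mid (a point): smaller cell in the stand, not wanted: grey cylinder 14 mm in diameter, 50 mm tall, otherwise like the big ones. Point: its centre, half-way up. It stays in the stand
- small_2_mid (a point): the second smaller cell in the stand, the same
- stand: white plastic cell stand, fixed, 140 x 104 x 30 mm (x, y, z); origin at the centre of its underside. Four round holes 20.5 mm wide and 22 mm deep at x = +-40, y = +-27 mm; the cells stand loose in them, feet 8 mm above the bench, so big cells reach 73 mm and small ones 58 mm above the bench. Which hole holds which cell varies
- cradle: brown loading cradle, fixed: slab 186 x 112 x 14 mm with low aluminium guides; origin at the centre of its underside, x along the cartridge. The cartridge stands on the slab with about 1.5 mm play. A bracket at the middle of each long side (34 mm along x, y = +-32.5 to +-45.5 mm, top 36 mm above the bench) reaches over a hook of the catch and holds the cartridge down until both are squeezed
- cartridge: light grey plastic cell cartridge clipped in the cradle: loose block 146 x 32 x 46 mm (x, y, z), four bores in a row along x, the two inner ones already holding big cells (tops 69 mm above its underside), a black spring catch at the middle of each long side. With catches and those cells 0.30 to 0.45 kg. Origin: centre of its underside; y from catch_b to catch_a
- pinch (a point): point of the cartridge half-way between the finger pads of its two catches, 68 mm above its underside (82 mm above the bench in the cradle); axes as the cartridge's. Pinch the two pads here along y, from above; the walls of the inner cells are 19 mm from this point along x on either side
- pad_a (a point): middle of the ribbed outer face of the finger pad of catch_a, at the cartridge's y = +31.5 mm when out. Catch: 24 mm wide along x, 86 mm high; pad face from 51 to 85 mm above the cartridge's underside. Over both pads 63 mm when out, 49 mm when pressed right in
- pad_b (a point): the same on catch_b, at the cartridge's y = -31.5 mm when out
- bore_1 (a point): end bore of the cartridge, empty, 56 mm from the middle towards its -x. Point: centre of the mouth, 46 mm above the cartridge's underside (60 mm above the bench). 21 mm wide, 42 mm deep, 2.5 mm chamfer: a big cell fully home stands 23 mm out, its centre 9.5 mm below the mouth. The next cell's wall is 19 mm from the bore's centre along x; along y the fingers have free room above the block
- bore_4 (a point): the other empty end bore, 56 mm from the middle towards the cartridge's +x, the same; same kind of point
- bore_2 (a point): inner bore next to bore_1 (28 mm from the middle), already filled. Point: centre of its mouth
- bore_3 (a point): inner bore next to bore_4, already filled. Point: centre of its mouth
- cell_3_mid (a point): big cell already home in bore_2. Point: its centre; it must still be there at the end
- cell_4_mid (a point): big cell already home in bore_3. Point: its centre; it must still be there at the end
- catch_a (a joint): travel of the catch on the cartridge's +y side: 0 = out (hooked), 0.007 m = pressed right in. Spring-loaded, 3 N to start and 6.5 N at the stop; it springs out when let go. Unhooked from about 0.004 m
- catch_b (a joint): travel of the catch on the -y side, the same: 0 = out (hooked), 0.007 m = pressed right in
- adapter: bystander: black wall charger, 52 x 40 x 28 mm with two steel prongs, loose near the robot; origin under its centre
- screwdriver: bystander: screwdriver 160 mm long lying between cradle and stand; origin at its underside
- multimeter: bystander: orange and black multimeter 78 x 165 x 37 mm lying beyond the cradle and stand; origin under its centre
- tape_roll: bystander: roll of yellow tape 96 mm across, 24 mm high, to the robot's left; origin under its centre
- caliper: bystander: digital caliper about 220 mm long, lying to the robot's right; origin under its beam
There are look-alikes about, which are no part of the job. Leave any purple or yellow look-alike of the cradle alone.

How it is judged:
On the way, in this order (a step that is already met when the one before it is completed fails the run):
1. a big cell is home in each end bore and let go, with the cartridge still clipped in its cradle ((((horizontal distance between cell_1_mid and bore_1 below 0.005 m and z of cell_1_mid in the frame of bore_1 below -0.006 m and angle between cell_1_mid's own z axis and vertical below 0.25 rad) and (horizontal distance between cell_2_mid and bore_4 below 0.005 m and z of cell_2_mid in the frame of bore_4 below -0.006 m and angle between cell_2_mid's own z axis and vertical below 0.25 rad)) or ((horizontal distance between cell_1_mid and bore_4 below 0.005 m and z of cell_1_mid in the frame of bore_4 below -0.006 m and angle between cell_1_mid's own z axis and vertical below 0.25 rad) and (horizontal distance between cell_2_mid and bore_1 below 0.005 m and z of cell_2_mid in the frame of bore_1 below -0.006 m and angle between cell_2_mid's own z axis and vertical below 0.25 rad))) and contact force between each of cell_1, cell_2 and the fingers below 0.05 N and z of pinch in the frame of cradle below 0.086 m and horizontal distance between pinch and cradle below 0.006 m), for 0.2 s.
2. both catches are squeezed in by the fingers while the cartridge still stands in the cradle (value of joint each of catch_a, catch_b above 0.0055 m and z of pinch in the frame of cradle below 0.086 m and horizontal distance between pinch and cradle below 0.006 m and contact force between each of catch_a, catch_b and the fingers above 2 N), for 0.1 s.
At the end, for the whole second after the job is handed in: Held by both catches, each pressed in over 5.5 mm: cartridge 60 mm or more above its place, within 100 mm sideways of the cradle's middle, within 0.2 rad of level, under 30 mm/s, resting on nothing; a big cell home (to 3.5 mm) in each of the four bores; both small cells still in the stand ((((horizontal distance between cell_1_mid and bore_1 below 0.005 m and z of cell_1_mid in the frame of bore_1 below -0.006 m and angle between cell_1_mid's own z axis and vertical below 0.25 rad) and (horizontal distance between cell_2_mid and bore_4 below 0.005 m and z of cell_2_mid in the frame of bore_4 below -0.006 m and angle between cell_2_mid's own z axis and vertical below 0.25 rad)) or ((horizontal distance between cell_1_mid and bore_4 below 0.005 m and z of cell_1_mid in the frame of bore_4 below -0.006 m and angle between cell_1_mid's own z axis and vertical below 0.25 rad) and (horizontal distance between cell_2_mid and bore_1 below 0.005 m and z of cell_2_mid in the frame of bore_1 below -0.006 m and angle between cell_2_mid's own z axis and vertical below 0.25 rad))) and horizontal distance between cell_3_mid and bore_2 below 0.005 m and z of cell_3_mid in the frame of bore_2 below -0.006 m and angle between each of cell_3_mid, cell_4_mid's own z axis and vertical below 0.25 rad and horizontal distance between cell_4_mid and bore_3 below 0.005 m and z of cell_4_mid in the frame of bore_3 below -0.006 m and contact force between each of cell_1, cell_2 and the fingers below 0.05 N and z of pinch in the frame of cradle above 0.142 m and angle between pinch's own z axis and vertical below 0.2 rad and value of joint each of catch_a, catch_b above 0.0055 m and contact force between each of catch_a, catch_b and the fingers above 2 N and linear speed of cartridge below 0.03 m/s and horizontal distance between pinch and cradle below 0.1 m and contact force between cartridge and cradle below 0.05 N and contact force between cartridge and stand below 0.05 N and horizontal distance between each of small_1_mid, small_2_mid and stand below 0.065 m and height (world z) of each of small_1_mid, small_2_mid below 0.045 m); the arm keeps its last pose, push and grip.
It fails at once if a big cell is let go over the cartridge before its foot is in a bore (more than 3 mm above the mouth) ((contact force between cell_1 and the fingers below 0.01 N and z of cell_1_mid in the frame of pinch above 0.0135 m and horizontal distance between cell_1_mid and pinch below 0.09 m) or (contact force between cell_2 and the fingers below 0.01 N and z of cell_2_mid in the frame of pinch above 0.0135 m and horizontal distance between cell_2_mid and pinch below 0.09 m)).
It fails at once if a bystander on the bench is pushed more than 30 mm away (distance of any of adapter, screwdriver, multimeter, tape_roll, caliper from where it was at the start of the episode above 0.03 m).
It fails at once if a smaller cell is taken out of the stand ((height (world z) of small_1_mid above 0.055 m or horizontal distance between small_1_mid and stand above 0.07 m) or (height (world z) of small_2_mid above 0.055 m or horizontal distance between small_2_mid and stand above 0.07 m)).
It also fails if it takes over 67 s, if anything falls off the work surface, if the arm or the gripper's body presses on something with over 40 N, if the wrist force passes 120 N, or if a joint passes its speed limit or range.

## Working session

There is one attempt and no reset: what is moved stays moved. The work goes in short steps, Python scripts to look and compute and a tool call to move; the robot and the scene stay as the last step left them, time stands still between calls to the robot, and variables do not carry over. Pictures are saved under pics/ and viewed, at most 10 in all, crops included, and the job is handed in when it is done.

Besides the shell and the picture viewer there is one more tool, called after "Request:" as name([rows], argument=value, ...), one row to a line, values as JSON. servo_tool: Moves the arm, as the interface text tells. Its arguments: {"type":"object","properties":{"commands":{"type":"array"}},"required":["commands"]}

```bash
mkdir -p pics; cat > h.py <<'E'
import numpy as np, cv2
from workcell import status, viewer, bot
def cam(n):
    o=status.get_obs(); p,d=viewer.camera(n); c=viewer.get_calibration(n)
    return p,d,c,o
def Tcw(n,c,o):
    if 'R' in c:
        T=np.eye(4);T[:3,:3]=np.array(c['R']).T;T[:3,3]=-np.array(c['R']).T@np.array(c['t']);return T
    from scipy.spatial.transform import Rotation as R
    T=np.eye(4);T[:3,:3]=R.from_quat(o['tool_rot']).as_matrix();T[:3,3]=o['eef_pos'];return T@np.array(c['T_tool_cam'])
def ray(n,c,o,uv):
    T=Tcw(n,c,o);k=cv2.undistortPoints(np.array(uv,float).reshape(-1,1,2),np.array(c['camera_matrix']),np.array(c['distortion']))[:,0]
    r=np.c_[k,np.ones(len(k))]@T[:3,:3].T
    return T[:3,3],r
def onz(n,c,o,uv,z):
    t,r=ray(n,c,o,uv); return t+r*((z-t[2])/r[:,2])[:,None]
def cloud(n,c,o,d):
    v,u=np.nonzero(d>0);t,r=ray(n,c,o,np.c_[u,v]);return t+r*d[v,u][:,None],u,v
E
python3 - <<'E'
from h import *
for n in ['top','scene']:
    p,d,c,o=cam(n); cv2.imwrite(f'pics/{n}0.png',p[:,:,::-1]); np.savez(f'{n}0.npz',p=p,d=d)
    for l,z in [('cell_1_mid',.0405),('small_1_mid',.033),('stand',0),('cradle',0),('cartridge',.014),('pinch',.082),('bore_1',.06),('bore_2',.06),('pad_a',.082),('cell_3_mid',.05)]:
        for q in viewer.spot_point(n,l)[:5]:
            r,cc=q['pixel']; print(n,l,round(q['p'],2),np.round([r,cc]),onz(n,c,o,[[cc,r]],z)[0].round(4))
print(o['tool_rot'],o['grip_width'],o['clock'])
E
```

```text
top cell_1_mid 0.51 [194. 336.] [ 0.5876 -0.1288  0.0405]
top small_1_mid 0.61 [211. 362.] [ 0.5344 -0.2115  0.033 ]
top small_1_mid 0.59 [215. 223.] [0.5113 0.2209 0.033 ]
top stand 0.74 [207. 348.] [ 0.5532 -0.1755  0.    ]
top cradle 0.83 [213. 224.] [0.5214 0.2227 0.    ]
top cradle 0.76 [274.  95.] [0.3167 0.6163 0.    ]
top cartridge 0.64 [210. 223.] [0.5292 0.2253 0.014 ]
top cartridge 0.6 [200. 221.] [0.5617 0.2331 0.014 ]
top cartridge 0.17 [214. 211.] [0.5146 0.2635 0.014 ]
top pinch 0.59 [209. 224.] [0.5207 0.215  0.082 ]
top bore_1 0.81 [192. 218.] [0.577  0.2384 0.06  ]
top bore_1 0.78 [220. 228.] [0.4927 0.2021 0.06  ]
top bore_1 0.65 [201. 222.] [0.5492 0.2255 0.06  ]
top bore_1 0.58 [224. 230.] [0.4811 0.1977 0.06  ]
top bore_2 0.81 [192. 218.] [0.577  0.2384 0.06  ]
top bore_2 0.78 [220. 228.] [0.4927 0.2021 0.06  ]
top bore_2 0.65 [201. 222.] [0.5492 0.2255 0.06  ]
top bore_2 0.58 [224. 230.] [0.4811 0.1977 0.06  ]
top pad_a 0.6 [204. 235.] [0.5367 0.1823 0.082 ]
top pad_a 0.53 [215. 214.] [0.5032 0.2443 0.082 ]
top cell_3_mid 0.46 [218. 228.] [0.4982 0.2049 0.05  ]
[... 417 characters left out ...]
] [0.5197 0.2151 0.082 ]
scene bore_1 0.86 [210. 320.] [0.478  0.1934 0.06  ]
scene bore_1 0.85 [227. 331.] [0.5502 0.2258 0.06  ]
scene bore_1 0.75 [213. 322.] [0.4924 0.2004 0.06  ]
scene bore_1 0.61 [232. 336.] [0.5719 0.2369 0.06  ]
scene bore_2 0.86 [210. 320.] [0.478  0.1934 0.06  ]
scene bore_2 0.85 [227. 331.] [0.5502 0.2258 0.06  ]
scene bore_2 0.75 [213. 322.] [0.4924 0.2004 0.06  ]
scene bore_2 0.61 [232. 336.] [0.5719 0.2369 0.06  ]
scene pad_a 0.55 [214. 337.] [0.5182 0.2424 0.082 ]
scene pad_a 0.51 [232. 334.] [0.5934 0.2299 0.082 ]
scene cell_3_mid 0.51 [215. 322.] [0.4896 0.2005 0.05  ]
[ 1.97589456e-01  9.80284860e-01  1.72270777e-05 -1.12672908e-06] 0.08517361255510647 0.55
```

```bash
python3 - <<'E'
from h import *
a=cv2.imread('pics/scene0.png'); b=cv2.imread('pics/top0.png')
m=np.vstack([cv2.resize(a[150:290,150:470],(800,350)), cv2.resize(b[160:260,180:380],(500,250)).copy() if 0 else cv2.resize(b[160:260,60:400],(800,235))])
cv2.imwrite('pics/m0.png',m)
E
```

```text
(no output)
```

View pics/m0.png

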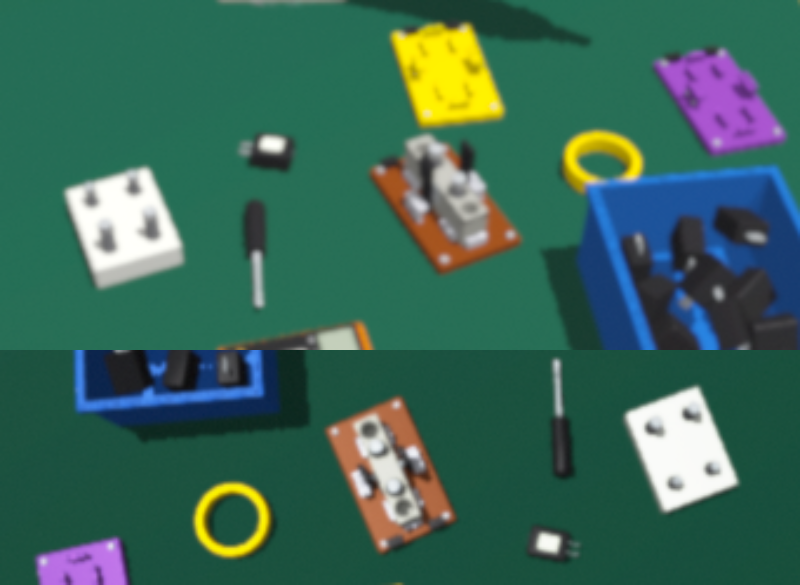

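The two big cells are at the far side of the stand, with the brown cradle in the middle. Next I'll view the cradle from close by.

```bash
cat >> h.py <<'E'
def plan(xyz,yaw,w,step=50,turn=.16,start=None):
    """rows to bring TCP (tool down) to xyz, tool y along yaw (mod pi)."""
    from scipy.spatial.transform import Rotation as R
    o=status.get_obs(); p,M=(np.array(o['eef_pos']),R.from_quat(o['tool_rot']).as_matrix()) if start is None else start
    y0=np.arctan2(M[1,1],M[0,1]); dy=(yaw-y0+np.pi/2)%np.pi-np.pi/2
    d=np.array(xyz)-p; n=max(1,int(np.ceil(max(np.linalg.norm(d)*1000/step,abs(dy)/turn))))
    for i in range(n):
        a=y0+dy*i/n; ty=np.array([np.cos(a),np.sin(a)]); tx=np.array([np.cos(a+np.pi/2),np.sin(a+np.pi/2)])
        # tool z down: x = y x z
        tx=np.cross([*ty,0],[0,0,-1])[:2]
        print([w,round(float(d[:2]@tx)*1000/n,1),round(float(d[:2]@ty)*1000/n,1),round(-d[2]*1000/n,1),round(-dy/n,4)],end=',')
    print('\nyaw now %.3f dy %.3f tilt %.4f'%(y0,dy,M[2,2]), p.round(4), 'w',round(o['grip_width'],4),'t',o['clock'])
E
python3 - <<'E'
from h import *
print(np.round(viewer.get_calibration('wrist')['T_tool_cam'],3), np.round(viewer.get_calibration('wrist')['camera_matrix'],0))
plan([.50,.23,.30],.41+np.pi/2,40)
z=np.load('top0.npz');c=viewer.get_calibration('top');P,u,v=cloud('top',c,None,z['d'])
m=(abs(P[:,0]-.553)<.09)&(abs(P[:,1]+.177)<.1)&(P[:,2]>.02)&(P[:,2]<.035)
r=cv2.minAreaRect((P[m,:2]*1000).astype(np.float32));print(r,P[m,2].mean())
E
```

```text
[[-0.001 -0.962 -0.272  0.068]
 [ 1.    -0.001  0.    -0.   ]
 [-0.    -0.272  0.962 -0.136]
 [ 0.     0.     0.     1.   ]] [[304.   0. 279.]
 [  0. 304. 207.]
 [  0.   0.   1.]]
[40, -46.5, -11.8, np.float64(-7.6), np.float64(-0.101)],[40, -45.1, -16.4, np.float64(-7.6), np.float64(-0.101)],[40, -43.2, -20.9, np.float64(-7.6), np.float64(-0.101)],[40, -40.9, -25.1, np.float64(-7.6), np.float64(-0.101)],[40, -38.1, -29.1, np.float64(-7.6), np.float64(-0.101)],[40, -35.0, -32.8, np.float64(-7.6), np.float64(-0.101)],[40, -31.5, -36.2, np.float64(-7.6), np.float64(-0.101)],[40, -27.7, -39.1, np.float64(-7.6), np.float64(-0.101)],
yaw now 1.173 dy 0.808 tilt -1.0000 [0.1937 0.461  0.2393] w 0.0853 t 1.1
((566.7200927734375, -173.5408477783203), (139.9842987060547, 105.97771453857422), 22.29613494873047) 0.0299356083556938
```

Request:
servo_tool([
  [40,-47,-13,-7,-0.1],
  [40,-45.5,-18,-7,-0.1],
  [40,-44,-22,-7,-0.1],
  [40,-41,-26,-7,-0.1],
  [40,-38,-30,-7,-0.1],
  [40,-35,-34,-7,-0.1],
  [40,-31,-38,-7,-0.1],
  [40,-27,-41,-7,-0.1],
  [40,0,0,0,0],
  [40,0,0,0,0],
])

```text
clock: 2.35
eef_pos: [0.4994, 0.2178, 0.295]
tool_rot: [-0.199, 0.98, 0.0, -0.0]
ft_force: [-0.4, -0.3, 0.8]
grip_width: 0.0404
grasp_force: 0.0
```

```bash
cat >> h.py <<'E'
def look(name,labs):
    p,d,c,o=cam('wrist'); cv2.imwrite(f'pics/{name}.png',p[:,:,::-1]); np.savez(name+'.npz',p=p,d=d,eef_pos=o['eef_pos'],tool_rot=o['tool_rot'])
    for l,z in labs:
        for q in viewer.spot_point('wrist',l)[:5]:
            r,cc=q['pixel']; print(l,round(q['p'],2),np.round([r,cc]),onz('wrist',c,o,[[cc,r]],z)[0].round(4))
    return p,d,c,o
E
python3 - <<'E'
from h import *
look('w1',[('bore_1',.06),('pinch',.082),('pad_a',.082),('cell_3_mid',.05),('cradle',0),('cartridge',.014)])
plan([.5,.2,.3],1.98,40)
E
```

```text
bore_1 0.86 [236. 275.] [0.5714 0.2417 0.06  ]
bore_1 0.72 [149. 272.] [0.47   0.1949 0.06  ]
bore_1 0.66 [177. 268.] [0.5032 0.2039 0.06  ]
bore_1 0.62 [212. 272.] [0.5427 0.2255 0.06  ]
pinch 0.61 [197. 270.] [0.5197 0.2139 0.082 ]
pad_a 0.75 [199. 295.] [0.5109 0.2424 0.082 ]
pad_a 0.55 [199. 241.] [0.536  0.1836 0.082 ]
cell_3_mid 0.61 [172. 270.] [0.4981 0.204  0.05  ]
cradle 0.93 [184. 273.] [0.5202 0.2162 0.    ]
cradle 0.22 [198. 268.] [0.5421 0.2182 0.    ]
cartridge 0.6 [189. 271.] [0.5252 0.2157 0.014 ]
cartridge 0.49 [290. 111.] [0.766  0.0512 0.014 ]
[40, 6.4, -17.4, np.float64(-4.6), np.float64(-0.0056)],
yaw now 1.974 dy 0.006 tilt -1.0000 [0.499  0.2185 0.2954] w 0.0401 t 2.7
```

View pics/w1.png

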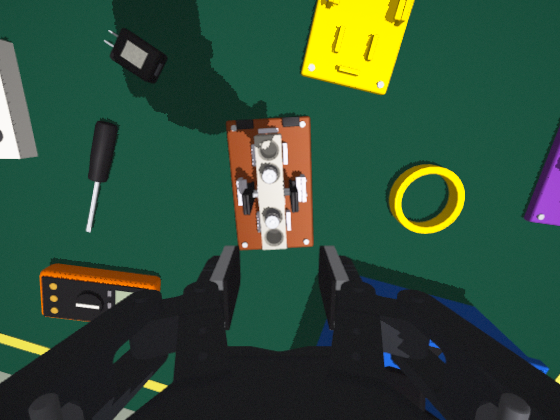

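The picture shows the brown cradle with its cartridge at about (270,190), and the end bores at rows 149 and 236. Next I'll fit its yaw from depth.

```bash
cat >> h.py <<'E'
def rect(name,c0,zr,rad):
    z=np.load(name+'.npz');c=viewer.get_calibration('wrist');P,u,v=cloud('wrist',c,z,z['d'])
    m=(np.hypot(P[:,0]-c0[0],P[:,1]-c0[1])<rad)&(P[:,2]>zr[0])&(P[:,2]<zr[1])
    return P[m],u[m],v[m],z['p']
def rr(P): 
    Q=(P[:,:2]*1000).astype(np.float32); r=cv2.minAreaRect(Q); return np.round(r[0],1),np.round(r[1],1),round(r[2],2),len(P)
E
python3 - <<'E'
from h import *
for zr in [(.008,.02),(.052,.066),(.078,.09)]:
    P,u,v,p=rect('w1',(.52,.216),zr,.12); print(zr,rr(P),P[:,2].mean())
E
```

```text
(0.008, 0.02) (array([522.1, 215.5]), array([186.2, 113.3]), 26.16, 5801) 0.015088377789628994
(0.052, 0.066) (array([521.8, 214.3]), array([146.6,  54.5]), 21.87, 2272) 0.060434298315416614
(0.078, 0.09) (array([520.1, 215.6]), array([59.1, 58.9]), 68.02, 418) 0.08313692074827046
```

```bash
python3 - <<'E'
from h import *
plan([.535,-.185,.22],2.02,40,step=52)
E
```

```text
[40, 15.7, -48.2, np.float64(9.4), np.float64(-0.0057)],[40, 16.0, -48.1, np.float64(9.4), np.float64(-0.0057)],[40, 16.2, -48.0, np.float64(9.4), np.float64(-0.0057)],[40, 16.5, -47.9, np.float64(9.4), np.float64(-0.0057)],[40, 16.8, -47.8, np.float64(9.4), np.float64(-0.0057)],[40, 17.0, -47.7, np.float64(9.4), np.float64(-0.0057)],[40, 17.3, -47.6, np.float64(9.4), np.float64(-0.0057)],[40, 17.6, -47.5, np.float64(9.4), np.float64(-0.0057)],
yaw now 1.974 dy 0.046 tilt -1.0000 [0.499  0.2185 0.2954] w 0.0401 t 2.7
```

Request:
servo_tool([
  [40,16,-48,9.5,-0.006],
  [40,16,-48,9.5,-0.006],
  [40,16,-48,9.5,-0.006],
  [40,16.5,-48,9.5,-0.006],
  [40,17,-48,9.5,-0.006],
  [40,17,-48,9.5,-0.006],
  [40,17,-47.5,9.5,-0.006],
  [40,17.5,-47.5,9.5,-0.006],
  [40,0,0,0,0],
  [40,0,0,0,0],
])

```text
clock: 3.95
eef_pos: [0.5355, -0.1856, 0.2193]
tool_rot: [-0.223, 0.975, 0.0, -0.0]
ft_force: [0.1, 0.2, -0.3]
grip_width: 0.0398
grasp_force: 0.0
```

```bash
python3 - <<'E'
from h import *
look('w2',[('cell_1_mid',.0405),('small_1_mid',.033),('stand',0)])
print(rr(rect('w2',(.56,-.175),(.024,.036),.12)[0]))
P,u,v,p=rect('w2',(.56,-.175),(.045,.085),.11)
k=cv2.kmeans((P[:,:2]).astype(np.float32),4,None,(3,50,1e-6),10,cv2.KMEANS_PP_CENTERS)[1].ravel()
for i in range(4):
    Q=P[k==i]; h=Q[:,2].max(); T=Q[Q[:,2]>np.percentile(Q[:,2],70)-.004]; print(len(Q),h.round(4),rr(T),T.mean(0).round(4))
plan([.535,-.185,.22],2.02,40,step=52)
E
```

```text
cell_1_mid 0.73 [256. 296.] [ 0.5972 -0.1349  0.0405]
small_1_mid 0.65 [180. 255.] [ 0.5406 -0.2126  0.033 ]
small_1_mid 0.19 [286. 377.] [ 0.5938 -0.0287  0.033 ]
stand 0.65 [205. 276.] [ 0.5637 -0.1771  0.    ]
(array([ 566.8, -173.9]), array([141.7, 105.2]), 22.59, 9692)
398 0.0753 (array([ 614. , -183.9]), array([17. , 16.7]), 21.06, 231) [ 0.6134 -0.184   0.0731]
172 0.061 (array([ 518.3, -164.5]), array([12.8, 13.2]), 30.31, 151) [ 0.5183 -0.1647  0.058 ]
175 0.0599 (array([ 539.6, -214.9]), array([13.3, 13.2]), 42.02, 153) [ 0.5394 -0.2151  0.0579]
396 0.0756 (array([ 593.2, -133.4]), array([17.3, 17.2]), 8.55, 230) [ 0.5924 -0.1338  0.0732]
[40, 1.0, 0.1, np.float64(-0.2), np.float64(0.0032)],
yaw now 2.023 dy -0.003 tilt -1.0000 [ 0.5359 -0.1847  0.2198] w 0.0402 t 4.15
```

View pics/w2.png

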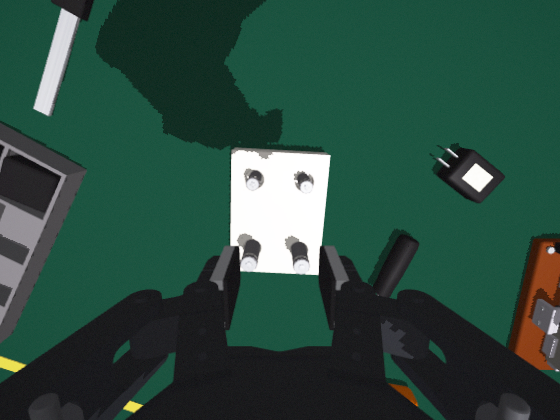

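The big cell tops are at about (300,262) and (250,262), near the gripper; the small ones are at (305,184) and (253,181). I'll grasp the first big cell at (0.593,-0.1335).

```bash
python3 - <<'E'
from h import *
plan([.5928,-.1336,.09],2.023,40,step=50)
E
```

```text
[40, -18.4, 5.3, np.float64(32.5), np.float64(0.0)],[40, -18.4, 5.3, np.float64(32.5), np.float64(0.0)],[40, -18.4, 5.3, np.float64(32.5), np.float64(0.0)],[40, -18.4, 5.3, np.float64(32.5), np.float64(0.0)],
yaw now 2.023 dy -0.000 tilt -1.0000 [ 0.5359 -0.1847  0.2198] w 0.0402 t 4.15
```

Request:
servo_tool([
  [40,-25,7,30,0],
  [40,-25,7,32,0],
  [40,-23.7,7.2,34,0],
  [40,0,0,34,0],
  [40,0,0,0,0],
  [40,0,0,0,0],
])

```text
clock: 4.9
eef_pos: [0.5935, -0.1346, 0.0908]
tool_rot: [-0.224, 0.975, -0.0, 0.001]
ft_force: [-0.4, 0.4, -0.0]
grip_width: 0.0396
grasp_force: 0.0
```

```bash
python3 - <<'E'
from h import *
plan([.5928,-.1336,.045],2.023,40,step=50)
E
```

```text
[40, 0.2, 1.2, np.float64(45.8), np.float64(-0.0013)],
yaw now 2.022 dy 0.001 tilt -1.0000 [ 0.5935 -0.1346  0.0908] w 0.0396 t 4.9
```

Descend, grip, check.

Request:
servo_tool([
  [40,0,1,23,0],
  [40,0,0,22.5,0],
  [40,0,0,0,0],
  [10,0,0,0,0],
  [10,0,0,0,0],
  [10,0,0,0,0],
  [10,0,0,0,0],
])

```text
clock: 5.78
eef_pos: [0.5936, -0.1341, 0.046]
tool_rot: [-0.223, 0.975, -0.001, 0.002]
ft_force: [-0.8, 1.1, 5.0]
grip_width: 0.0164
grasp_force: 58.4
```

```bash
python3 - <<'E'
from h import *
plan([.5928,-.1336,.15],2.023,40,step=50)
E
```

```text
[40, 0.2, 0.3, np.float64(-34.7), np.float64(-0.0006)],[40, 0.2, 0.3, np.float64(-34.7), np.float64(-0.0006)],[40, 0.2, 0.3, np.float64(-34.7), np.float64(-0.0006)],
yaw now 2.021 dy 0.002 tilt -1.0000 [ 0.5936 -0.1341  0.046 ] w 0.0164 t 5.775
```

```bash
python3 - <<'E'
from h import *
from scipy.spatial.transform import Rotation as R
o=status.get_obs();p=np.array(o['eef_pos']);p[2]=.19
plan([.485,.197,.2],2.025,10,step=42,start=(p,R.from_quat(o['tool_rot']).as_matrix()))
E
```

```text
[10, -5.1, 38.4, np.float64(-1.1), np.float64(-0.0004)],[10, -5.2, 38.4, np.float64(-1.1), np.float64(-0.0004)],[10, -5.2, 38.4, np.float64(-1.1), np.float64(-0.0004)],[10, -5.2, 38.4, np.float64(-1.1), np.float64(-0.0004)],[10, -5.2, 38.4, np.float64(-1.1), np.float64(-0.0004)],[10, -5.2, 38.4, np.float64(-1.1), np.float64(-0.0004)],[10, -5.2, 38.4, np.float64(-1.1), np.float64(-0.0004)],[10, -5.3, 38.4, np.float64(-1.1), np.float64(-0.0004)],[10, -5.3, 38.4, np.float64(-1.1), np.float64(-0.0004)],
yaw now 2.021 dy 0.004 tilt -1.0000 [ 0.5936 -0.1341  0.19  ] w 0.0164 t 5.775
```

Request:
servo_tool([
  [10,0,0,-24,0],
  [10,0,0,-40,0],
  [10,0,0,-40,0],
  [10,0,0,-40,0],
  [10,-5,38,-1,0],
  [10,-5,38.5,-1,0],
  [10,-5,38.5,-1,0],
  [10,-5,38.5,-1,0],
  [10,-5,38.5,-1,0],
  [10,-5,38.5,-1,0],
  [10,-5,38.5,-1,0],
  [10,-6,38.5,-1,0],
  [10,-6,38.5,-1,0],
  [10,0,0,0,0],
  [10,0,0,0,0],
  [10,0,0,0,0],
])

```text
clock: 7.78
eef_pos: [0.4844, 0.1971, 0.1969]
tool_rot: [-0.223, 0.975, -0.0, 0.0]
ft_force: [-0.2, -0.7, -0.6]
grip_width: 0.0164
grasp_force: 58.7
```

```bash
python3 - <<'E'
from h import *
look('w3',[('bore_1',.06),('pinch',.082),('pad_a',.082),('cell_3_mid',.05),('cradle',0)])
for zr in [(.008,.02),(.054,.066)]:
    P,u,v,p=rect('w3',(.52,.216),zr,.12); print(zr,rr(P),P[:,2].mean())
P,u,v,p=rect('w3',(.52,.216),(.076,.09),.06)
print(rr(P)); k=cv2.kmeans((P[:,:2]).astype(np.float32),4,None,(3,50,1e-6),10,cv2.KMEANS_PP_CENTERS)[1].ravel()
for i in range(4): print(rr(P[k==i]),P[k==i].mean(0).round(4),P[k==i,2].max())
plan([.485,.197,.2],2.025,10)
E
```

```text
bore_1 0.85 [184. 284.] [0.4712 0.1945 0.06  ]
bore_1 0.78 [216. 278.] [0.5011 0.2024 0.06  ]
pad_a 0.92 [251. 316.] [0.5099 0.2446 0.082 ]
pad_a 0.8 [248. 240.] [0.5361 0.1826 0.082 ]
cell_3_mid 0.76 [211. 280.] [0.4989 0.2038 0.05  ]
cradle 0.72 [  0. 409.] [0.2718 0.2297 0.    ]
cradle 0.6 [216. 280.] [0.517  0.2128 0.    ]
(0.008, 0.02) (array([503.2, 206. ]), array([143.8, 113.1]), 26.08, 5961) 0.015120388574964711
(0.054, 0.066) (array([492.3, 198.2]), array([79.8, 55.2]), 31.59, 1736) 0.06029504518003937
(array([502.6, 205.9]), array([30.9, 65. ]), 24.94, 430)
(array([493.6, 206.2]), array([12.6,  9.3]), 17.44, 144) [0.4936 0.2056 0.0827] 0.08531508956508158
(array([500.9, 235.2]), array([ 5.4, 10. ]), 51.15, 68) [0.5    0.2349 0.0832] 0.08972434583063432
(array([524.7, 185.9]), array([4.8, 9.2]), 4.46, 60) [0.524  0.1854 0.0829] 0.08978793825654793
(array([497. , 197.9]), array([13.8,  8.8]), 25.33, 158) [0.4965 0.1979 0.0824] 0.08488703023358898
[10, -0.4, -0.8, np.float64(-3.2), np.float64(-0.0049)],
yaw now 2.020 dy 0.005 tilt -1.0000 [0.4843 0.1975 0.1968] w 0.0164 t 8.075
```

View pics/w3.png

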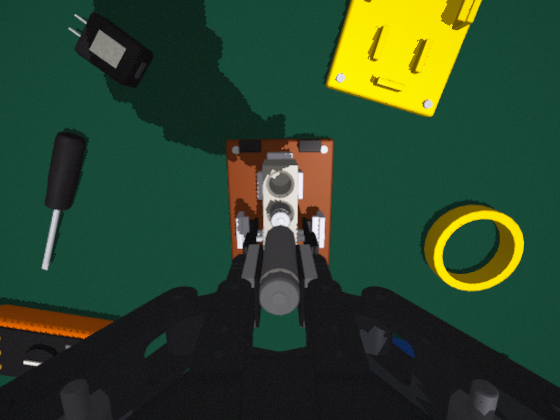

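The picture shows the held cell at (279,270), bore_1 at about (280,184), and the two catches at (243,228) and (318,228). Next I'll refine the block axis.

```bash
python3 - <<'E'
from h import *
c0=np.array([.5215,.2145]);yw=.457
for n in ['w1','w3']:
    P,u,v,p=rect(n,c0,(.056,.065),.1)
    U=np.array([np.cos(yw),np.sin(yw)]);V=np.array([-U[1],U[0]])
    a=(P[:,:2]-c0)@U;b=(P[:,:2]-c0)@V
    for s in range(-75,80,10):
        m=(a*1000>s)&(a*1000<s+10)&(abs(b)<.02)
        if m.sum()>8: print(n,s+5,m.sum(),(np.percentile(b[m],[2,98])*1000).round(1), round(np.percentile(b[m],[2,98]).mean()*1000,2))
    print('a range',(np.percentile(a[abs(b)<.02],[.5,99.5])*1000).round(1))
z=np.load('w3.npz');c=viewer.get_calibration('wrist');print(onz('wrist',c,z,[[280,184]],.06))
g=cv2.cvtColor(z['p'],cv2.COLOR_RGB2BGR)[130:260,210:350];cv2.imwrite('pics/w3c.png',cv2.resize(g,None,fx=4,fy=4,interpolation=2))
E
```

```text
w1 -70 178 [-15.2  17. ] 0.87
w1 -60 113 [-15.7  16.7] 0.5
w1 -50 125 [-15.5  16.7] 0.6
w1 -40 212 [-15.6  16.6] 0.47
w1 -30 98 [-15.8  16.3] 0.22
w1 -20 109 [-15.4  17. ] 0.76
w1 -10 213 [-15.9  16.3] 0.19
w1 0 212 [-16.7  15.8] -0.41
w1 10 205 [-16.1  15.5] -0.32
w1 20 140 [-15.7  14.8] -0.45
w1 30 77 [-15.5  15.6] 0.08
w1 40 98 [-15.9  16.2] 0.13
w1 50 98 [-15.6  16.9] 0.68
w1 60 91 [-16.   16.7] 0.33
w1 70 160 [-15.3  16.3] 0.49
a range [-72.   72.8]
w3 -70 319 [-15.4  16. ] 0.31
w3 -60 171 [-15.7  16.1] 0.23
w3 -50 203 [-15.9  16.2] 0.14
w3 -40 369 [-15.2  16.3] 0.53
w3 -30 173 [-15.4  16.3] 0.44
w3 -20 156 [-15.7  16.4] 0.36
w3 -10 125 [-16.8  17.5] 0.32
w3 0 54 [-19.1  17.6] -0.77
a range [-72.1   3.1]
[[0.47259642 0.19117626 0.06      ]]
```

View pics/w3c.png

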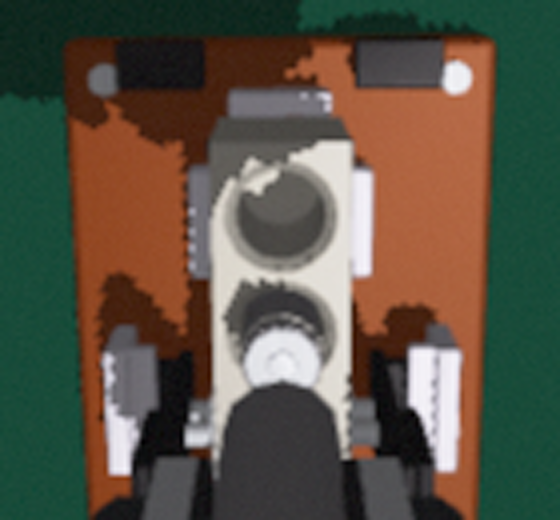

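```bash
python3 - <<'E'
from h import *
z=np.load('w3.npz');c=viewer.get_calibration('wrist');print('held top',onz('wrist',c,z,[[279,297]],.224),z['eef_pos'])
plan([.4716,.1906,.112],2.028,10)
E
```

```text
held top [[0.48503536 0.19592405 0.224     ]] [0.48442516 0.19712072 0.19690148]
[10, 7.2, -0.4, np.float64(42.4), np.float64(-0.004)],[10, 7.2, -0.3, np.float64(42.4), np.float64(-0.004)],
yaw now 2.020 dy 0.008 tilt -1.0000 [0.4843 0.1975 0.1968] w 0.0164 t 8.075
```

Request:
servo_tool([
  [10,7.2,-0.4,30,-0.004],
  [10,7.2,-0.4,30,-0.004],
  [10,0,0,25,0],
  [10,0,0,0,0],
  [10,0,0,0,0],
  [10,0,0,0,0],
])

```text
clock: 8.82
eef_pos: [0.4726, 0.1914, 0.1132]
tool_rot: [-0.227, 0.974, 0.0, 0.001]
ft_force: [0.7, -0.7, -0.7]
grip_width: 0.0165
grasp_force: 58.7
```

```bash
python3 - <<'E'
from h import *
plan([.4716,.1906,.075],2.028,10)
p,d,c,o=cam('wrist');g=p[180:380,180:380,::-1];cv2.imwrite('pics/w4.png',cv2.resize(g,None,fx=3,fy=3,interpolation=2))
E
```

```text
[10, 1.3, -0.3, np.float64(38.2), np.float64(0.0009)],
yaw now 2.029 dy -0.001 tilt -1.0000 [0.4726 0.1914 0.1132] w 0.0165 t 8.825
```

View pics/w4.png

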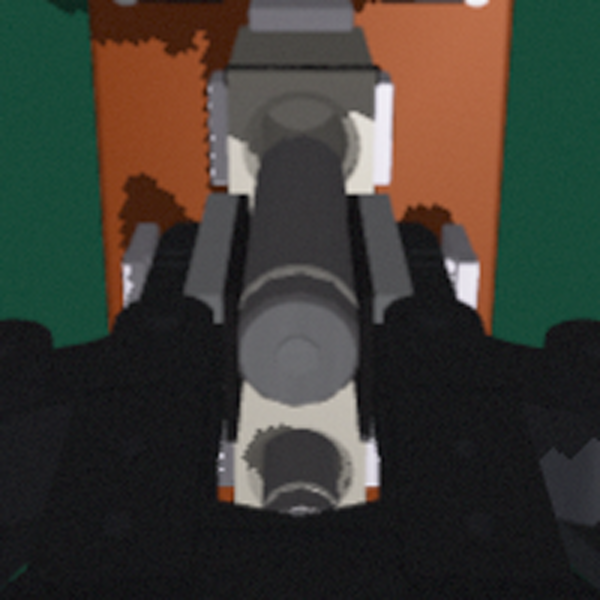

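The held cell (300,345) is lined up laterally with bore_1 (305,140). I'll lower it in steps.

Request:
servo_tool([
  [10,1,0,5,0],
  [10,0,0,6,0],
  [10,0,0,6,0],
  [10,0,0,0,0],
])

```text
clock: 9.38
eef_pos: [0.4706, 0.1906, 0.0942]
tool_rot: [-0.227, 0.974, 0.0, -0.0]
ft_force: [1.6, 0.2, -1.2]
grip_width: 0.0165
grasp_force: 59.0
```

Request:
servo_tool([
  [10,-0.7,0,5,0],
  [10,0,0,7,0],
  [10,0,0,7,0],
  [10,0,0,0,0],
  [10,0,0,0,0],
])

```text
clock: 10.0
eef_pos: [0.4711, 0.1908, 0.0757]
tool_rot: [-0.227, 0.974, -0.0, -0.0]
ft_force: [0.3, 0.5, -0.4]
grip_width: 0.0165
grasp_force: 59.0
```

Request:
servo_tool([
  [40,0,0,0,0],
  [40,0,0,0,0],
  [40,0,0,0,0],
  [40,0,0,-25,0],
  [40,0,0,-40,0],
  [40,0,0,-50,0],
  [40,0,0,0,0],
])

```text
clock: 10.88
eef_pos: [0.4741, 0.192, 0.1954]
tool_rot: [-0.227, 0.974, 0.001, 0.005]
ft_force: [-0.4, 0.2, -0.3]
grip_width: 0.0399
grasp_force: 0.0
```

```bash
python3 - <<'E'
from h import *
look('w5',[('bore_1',.06)])
P,u,v,p=rect('w5',(.4716,.1906),(.07,.13),.018); print(len(P),P[:,2].max(),rr(P),P.mean(0))
plan([.614,-.184,.2],2.0,40,step=52)
E
```

```text
bore_1 0.67 [227. 280.] [0.5002 0.2048 0.06  ]
bore_1 0.66 [196. 282.] [0.472  0.1928 0.06  ]
bore_1 0.65 [275. 280.] [0.5458 0.2273 0.06  ]
bore_1 0.46 [193. 278.] [0.4715 0.1881 0.06  ]
387 0.08527093679355305 (array([471.9, 188.8]), array([17.4, 17.4]), 30.78, 387) [0.47094798 0.18832256 0.08211555]
[40, 4.8, -49.9, np.float64(-1.1), np.float64(0.0036)],[40, 4.6, -49.9, np.float64(-1.1), np.float64(0.0036)],[40, 4.4, -50.0, np.float64(-1.1), np.float64(0.0036)],[40, 4.2, -50.0, np.float64(-1.1), np.float64(0.0036)],[40, 4.0, -50.0, np.float64(-1.1), np.float64(0.0036)],[40, 3.8, -50.0, np.float64(-1.1), np.float64(0.0036)],[40, 3.7, -50.0, np.float64(-1.1), np.float64(0.0036)],[40, 3.5, -50.0, np.float64(-1.1), np.float64(0.0036)],
yaw now 2.029 dy -0.029 tilt -1.0000 [0.4714 0.191  0.1913] w 0.0399 t 10.975
```

Request:
servo_tool([
  [40,5,-50,-1,0.003],
  [40,5,-50,-1,0.003],
  [40,4,-50,-1,0.003],
  [40,4,-50,-1,0.003],
  [40,4,-50,0,0.003],
  [40,4,-50,0,0.003],
  [40,4,-50,0,0.003],
  [40,3.5,-50,0,0.003],
  [40,0,0,35,0],
  [40,0,0,40,0],
  [40,0,0,30,0],
  [40,0,0,0,0],
  [40,0,0,0,0],
])

```text
clock: 12.6
eef_pos: [0.6143, -0.1842, 0.09]
tool_rot: [-0.215, 0.977, 0.0, -0.0]
ft_force: [0.4, 0.0, 1.0]
grip_width: 0.0401
grasp_force: 0.0
```

```bash
python3 - <<'E'
from h import *
plan([.614,-.184,.046],2.0,40,step=52)
E
```

```text
[40, 0.2, 0.3, np.float64(44.0), np.float64(0.0051)],
yaw now 2.005 dy -0.005 tilt -1.0000 [ 0.6143 -0.1842  0.09  ] w 0.0401 t 12.6
```

Request:
servo_tool([
  [40,0,0,22,0],
  [40,0,0,22,0],
  [40,0,0,0,0],
  [10,0,0,0,0],
  [10,0,0,0,0],
  [10,0,0,0,0],
  [10,0,0,0,0],
])

```text
clock: 13.48
eef_pos: [0.6153, -0.1841, 0.0477]
tool_rot: [-0.216, 0.976, -0.0, 0.001]
ft_force: [-1.7, 2.6, 5.9]
grip_width: 0.0165
grasp_force: 58.3
```

```bash
python3 - <<'E'
from h import *
from scipy.spatial.transform import Rotation as R
o=status.get_obs();p=np.array(o['eef_pos']);print(p);p[2]=.19
plan([.5719,.2397,.19],2.028,10,step=48,start=(p,R.from_quat(o['tool_rot']).as_matrix()))
E
```

```text
[ 0.61527729 -0.18411128  0.04772793]
[10, -15.5, 44.7, np.float64(-0.0), np.float64(-0.0025)],[10, -15.6, 44.7, np.float64(-0.0), np.float64(-0.0025)],[10, -15.7, 44.7, np.float64(-0.0), np.float64(-0.0025)],[10, -15.8, 44.6, np.float64(-0.0), np.float64(-0.0025)],[10, -15.9, 44.6, np.float64(-0.0), np.float64(-0.0025)],[10, -16.0, 44.5, np.float64(-0.0), np.float64(-0.0025)],[10, -16.1, 44.5, np.float64(-0.0), np.float64(-0.0025)],[10, -16.2, 44.5, np.float64(-0.0), np.float64(-0.0025)],[10, -16.4, 44.4, np.float64(-0.0), np.float64(-0.0025)],
yaw now 2.005 dy 0.023 tilt -1.0000 [ 0.6153 -0.1841  0.19  ] w 0.0165 t 13.475
```

Request:
servo_tool([
  [10,0,0,-24,0],
  [10,0,0,-40,0],
  [10,0,0,-40,0],
  [10,0,0,-40,0],
  [10,-15.5,44.5,0,-0.0025],
  [10,-15.5,44.5,0,-0.0025],
  [10,-15.5,44.5,0,-0.0025],
  [10,-16,44.5,0,-0.0025],
  [10,-16,44.5,0,-0.0025],
  [10,-16,44.5,0,-0.0025],
  [10,-16,44.5,0,-0.0025],
  [10,-16.5,44.5,0,-0.0025],
  [10,-16.5,44.5,0,-0.0025],
  [10,0,0,25,0],
  [10,0,0,30,0],
  [10,0,0,20,0],
  [10,0,0,0,0],
  [10,0,0,0,0],
])

```text
clock: 15.72
eef_pos: [0.5724, 0.2392, 0.1159]
tool_rot: [-0.226, 0.974, 0.0, 0.001]
ft_force: [-0.3, -0.1, 0.4]
grip_width: 0.0164
grasp_force: 58.6
```

```bash
python3 - <<'E'
from h import *
plan([.5719,.2397,.095],2.028,10)
p,d,c,o=look('w6',[('cell_3_mid',.05)])
P,u,v,p=rect('w6',o['eef_pos'][:2],(.11,.16),.02); T=P[P[:,2]>np.percentile(P[:,2],80)-.004];print(rr(T),T.mean(0),o['eef_pos'])
E
```

```text
[10, 0.2, 0.7, np.float64(20.9), np.float64(-0.0007)],
yaw now 2.027 dy 0.001 tilt -1.0000 [0.5724 0.2392 0.1159] w 0.0164 t 15.725
cell_3_mid 0.66 [ 96. 282.] [0.497  0.2032 0.05  ]
(array([572. , 239.1]), array([25.6, 33.1]), 26.73, 1692) [0.56823468 0.23701671 0.15043654] [0.57239545 0.23919815 0.1158679 ]
```

View pics/w6.png

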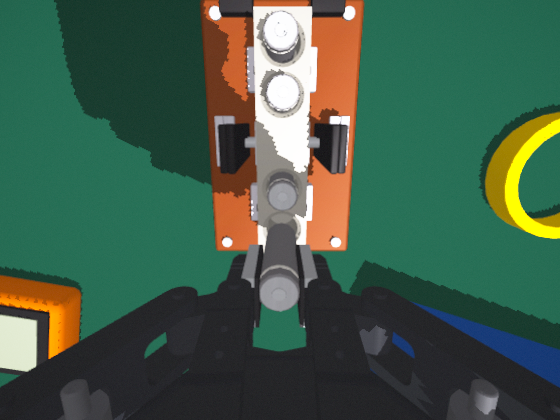

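The picture shows bore_1 filled (282,33) and the held cell over bore_4 (282,225). I'll lower it.

Request:
servo_tool([
  [10,0,0.5,6,0],
  [10,0,0,7,0],
  [10,0,0,6,0],
  [10,0,0,0,0],
])

```text
clock: 16.32
eef_pos: [0.5716, 0.2397, 0.0952]
tool_rot: [-0.226, 0.974, 0.0, 0.0]
ft_force: [1.2, 0.4, -1.1]
grip_width: 0.0165
grasp_force: 58.9
```

Request:
servo_tool([
  [10,0,0,6,0],
  [10,0,0,7,0],
  [10,0,0,7,0],
  [10,0,0,0,0],
  [10,0,0,0,0],
])

```text
clock: 16.95
eef_pos: [0.571, 0.2394, 0.0753]
tool_rot: [-0.226, 0.974, -0.0, -0.001]
ft_force: [0.7, 0.6, -0.6]
grip_width: 0.0163
grasp_force: 58.9
```

Request:
servo_tool([
  [40,0,0,0,0],
  [40,0,0,0,0],
  [40,0,0,0,0],
  [40,0,0,-25,0],
  [40,0,0,-40,0],
  [40,0,0,-50,0],
  [80,45,0,-20,0],
  [80,45,0,-20,0],
  [80,10,0,-10,0],
  [80,0,0,0,0],
  [80,0,0,0,0],
  [80,0,0,0,0],
])

```text
clock: 18.45
eef_pos: [0.4821, 0.1957, 0.2396]
tool_rot: [-0.226, 0.974, -0.0, -0.001]
ft_force: [-0.0, 0.4, -0.1]
grip_width: 0.08
grasp_force: 0.0
```

```bash
python3 - <<'E'
from h import *
p,d,c,o=look('w7',[('pad_a',.082),('pinch',.082)])
for b in [(.4715,.1903),(.4966,.2027),(.5468,.2273),(.5719,.2397)]:
    P,u,v,p=rect('w7',b,(.07,.13),.016); print(len(P),P[:,2].max(),rr(P)[0])
P,u,v,p=rect('w7',(.5217,.215),(.088,.106),.05);U=np.array([.8976,.4408]);V=np.array([-.4408,.8976])
q=(P[:,:2]-[.5217,.215]);a=q@U*1000;b=q@V*1000
for s in (1,-1):
    m=(b*s>10); print(s,m.sum(),a[m].min(),a[m].max(),b[m].min(),b[m].max(),P[m,2].max())
P,u,v,p=rect('w7',(.5217,.215),(.008,.02),.13);print(rr(P))
plan([.5217,.215,.16],2.028,80)
E
```

```text
pad_a 0.74 [236. 311.] [0.5086 0.2442 0.082 ]
pad_a 0.65 [232. 242.] [0.536  0.1792 0.082 ]
pinch 0.83 [233. 280.] [0.5203 0.214  0.082 ]
298 0.08528179153339782 [470.6 188.9]
282 0.08535459754089153 [495.7 201.8]
309 0.08560491493192768 [546.3 226.6]
290 0.08551369148168797 [571.6 238.3]
1 257 -13.333984562229936 11.920121384293703 23.846098714504855 32.593967980262974 0.10230667312061636
-1 257 -13.355184888712452 11.691522784733182 -32.60588149203168 -23.939708509928142 0.10210140199088158
(array([522. , 215.1]), array([185.9, 113.4]), 26.13, 6604)
[80, -22.2, -0.1, np.float64(40.0), np.float64(-0.0002)],[80, -22.2, -0.1, np.float64(40.0), np.float64(-0.0002)],
yaw now 2.028 dy 0.000 tilt -1.0000 [0.4819 0.1956 0.2399] w 0.08 t 18.6
```

All four cells are home, with tops at about 85 mm on the depth readings. Moving over the pinch point.

Request:
servo_tool([
  [80,-22,0,38,0],
  [80,-21.5,0,38,0],
  [80,0,0,35,0],
  [80,0,0,0,0],
  [80,0,0,0,0],
])

```text
clock: 19.23
eef_pos: [0.5213, 0.2149, 0.1308]
tool_rot: [-0.226, 0.974, 0.0, 0.001]
ft_force: [0.8, -0.7, -0.2]
grip_width: 0.0798
grasp_force: 0.0
```

```bash
python3 - <<'E'
from h import *
plan([.5211,.2148,.068],2.028,80,step=100)
E
```

```text
[80, 0.2, 0.0, np.float64(62.8), np.float64(-0.0005)],
yaw now 2.027 dy 0.001 tilt -1.0000 [0.5213 0.2149 0.1308] w 0.0798 t 19.225
```

Request:
servo_tool([
  [80,0,0,25,0],
  [80,0,0,25,0],
  [80,0,0,12.5,0],
  [80,0,0,0,0],
  [66,0,0,0,0],
  [60,0,0,0,0],
  [55,0,0,0,0],
  [50,0,0,0,0],
  [40,0,0,0,0],
  [40,0,0,0,0],
  [40,0,0,0,0],
  [40,0,0,0,0],
])

```text
clock: 20.72
eef_pos: [0.5218, 0.2161, 0.0714]
tool_rot: [-0.227, 0.974, 0.001, 0.002]
ft_force: [-6.1, 1.2, 18.7]
grip_width: 0.0429
grasp_force: 60.6
```

```bash
python3 - <<'E'
from h import *
p,d,c,o=look('w8',[]); print(o['ft_force'],o['ft_torque'],o['grip_width'],o['grasp_force'])
g=p[120:420,140:420,::-1];cv2.imwrite('pics/w8c.png',cv2.resize(g,None,fx=2,fy=2,interpolation=2))
E
```

```text
[-6.09950962  1.18325839 18.68088701] [0.08929212 1.2668877  0.00334825] 0.042902069191083816 60.622215270996094
```

View pics/w8c.png

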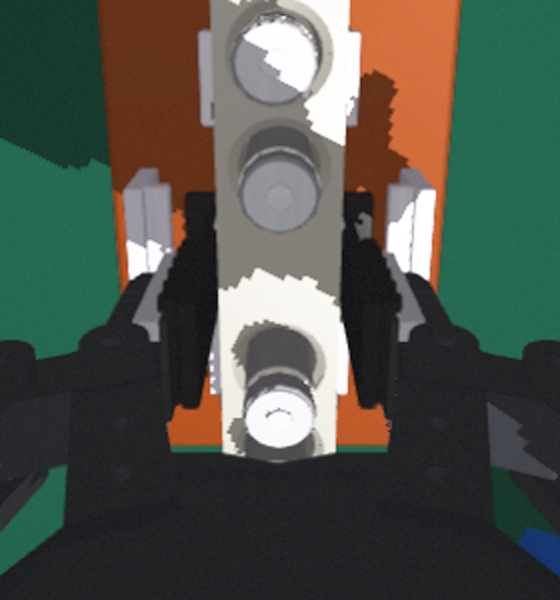

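Both catches look pressed against the block, at (200,270) and (360,270) in the crop, so I'll lift gently.

Request:
servo_tool([
  [40,0,0,0,0],
  [40,0,0,-3,0],
  [40,0,0,-4,0],
  [40,0,0,-5,0],
  [40,0,0,-5,0],
  [40,0,0,0,0],
])

```text
clock: 21.52
eef_pos: [0.5215, 0.2147, 0.0848]
tool_rot: [-0.226, 0.974, -0.0, 0.001]
ft_force: [5.0, 2.3, -3.5]
grip_width: 0.0417
grasp_force: 61.9
```

Request:
servo_tool([
  [40,0,0,-6,0],
  [40,0,0,-8,0],
  [40,0,0,-10,0],
  [40,0,0,-12,0],
  [40,0,0,-12,0],
  [40,0,0,-12,0],
  [40,0,0,-12,0],
  [40,0,0,-8,0],
  [40,0,0,-5,0],
  [40,0,0,0,0],
  [40,0,0,0,0],
  [40,0,0,0,0],
])

```text
clock: 23.02
eef_pos: [0.5204, 0.2145, 0.1688]
tool_rot: [-0.226, 0.974, -0.0, -0.001]
ft_force: [0.4, 0.1, -3.7]
grip_width: 0.0415
grasp_force: 62.2
```

```bash
python3 - <<'E'
from h import *
p,d,c,o=look('w9',[('pinch',.18)]); print(o['ft_force'],o['eef_pos'],o['grip_width'],o['grasp_force'],o['clock'])
P,u,v,p=rect('w9',(.5217,.215),(.13,.16),.1);U=np.array([.8976,.4408]);V=np.array([-.4408,.8976])
m=abs((P[:,:2]-[.5217,.215])@V)<.016; A=np.c_[(P[m,:2]-[.5217,.215])@np.c_[U,V],np.ones(m.sum())]
q=P[m,2];print('block z',np.median(q));g=abs(q-np.median(q))<.006;print(np.linalg.lstsq(A[g],q[g],rcond=None)[0])
pp,dd,cc,oo=cam('scene');cv2.imwrite('pics/s9.png',cv2.resize(pp[150:290,240:440,::-1],None,fx=3,fy=3,interpolation=2))
E
```

```text
pinch 0.85 [275. 277.] [0.5205 0.2118 0.18  ]
[ 0.37873724  0.12267596 -3.71849839] [0.52038854 0.21448873 0.16875288] 0.041546731835177174 62.166688442230225 23.025
block z 0.1580567113334892
[-0.00643721  0.00108366  0.15780791]
```

View pics/s9.png

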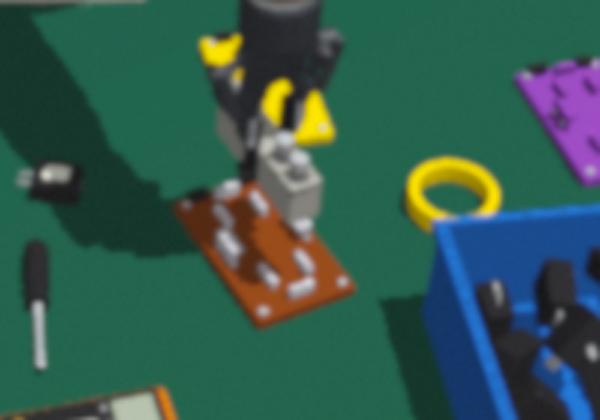

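The cartridge is lifted about 98 mm and level, with its cells in place at (283,142) and (298,158). Handing in.

```bash
python3 -c "
from workcell import bot; print(bot.job_done())"
```

```text
the job is handed in; nothing more can be done
None
```

The job is handed in, with no verdict returned: both big cells went fully home in the end bores, and the arm ended holding the cartridge by its squeezed catches, level and about 98 mm above the cradle, at 23 s of the 67 s allowed.

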